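Check the ink mill's stone and fill its hopper

ROBOT

A 7-joint arm with a two-finger parallel gripper is mounted at the origin on the work surface. World frame = base frame: x ahead of the robot, y to its left, z up, the work surface at z = 0. Lengths are in m, angles in rad, forces in N, time in s.
With the tool pointing down it reaches from about 0.4 to 0.85 m from the base axis. Payload 10.4 kg.
Tool frame: the origin (TCP) lies midway between the tips of the shut fingers; the grasp point (between the pads) lies 19 mm behind it; z points along the fingers, x is the direction in which the jaws open and shut, and the axes are right-handed (so a half turn about z gives the same grasp; the last joint's range is limited). The gripper opens to 85 mm and grips with 20 to 120 N. Pads are 22 mm wide; open, the fingers measure 114 mm over their backs; the gripper's body (76 mm by 85 mm) begins 54 mm behind the grasp point. The pads swing forward as they close: fully open they stand 13 mm farther back than shut.
Start: joints at [1.159, 0.332, -0.065, 1.46, 0.022, 1.35, -0.088], TCP at [0.237, -0.578, 0.231] pointing down, gripper open.
Joint ranges: [-2.6, 2.6], [-0.5, 2.12], [-1.47, 1.34], [0.16, 2.42], [-1.27, 4.41], [0.06, 2.06], [-2.6, 2.6]. Speed limits (rad/s): [2.22, 2.22, 2.79, 2.79, 3.14, 3.14, 3.14].

INTERFACE

Orientations are given as a unit quaternion [x, y, z, w].
In Python, from workcell import monitor, eyes, ticket, models gives the robot as it stands.
- The arm moves only by the tool servo_tool, never from a script. Its argument "motion" is a list of rows, each a list of 7 numbers: the opening, from 0 (shut) to 1 (fully open), then the shift along the tool's x, y, z in m, then the turn, a rotation vector about the tool's x, y, z in degrees. In form: [[fingers, tx, ty, tz, rx, ry, rz], ...]. A call has 1 to 20 rows; each row is the pose to reach, as a shift and turn from the pose commanded when the call began, along the tool's axes at that moment; what a row does not reach only later rows make up. A row lasts 1/8 s, in which the tool goes at most 62.5 mm and 10.7 degrees, less where a joint would pass 70% of its speed; a pose out of reach is approached as far as the arm can. A call with a gripper value outside its range is refused whole. The fingers move at their own pace and stop on an object; "grip_force" is the grip in N (left out, the last holds). Time passes only in rows, so rows that repeat a pose let the fingers close. It gives the time, the measured TCP pose, the force and the opening at its end, in the units of the state.
- monitor.get_obs(): the state, without advancing time (a new reading comes with each control period).
- eyes.camera(name): name is "scene" or "top" or "wrist"; returns (picture, depth): 400x640x3 uint8, blue, green, red; 400x640 float32, m along the optical axis (not along the pixel's ray), 0 where there is no reading.
- eyes.camera_info(name): a dict with "intrinsics" (3x3 intrinsics, pixels), "extrinsics" (4x4, takes a point from world to camera coordinates); the wrist camera has in their place "tool_from_camera" (4x4, takes a point from camera to tool coordinates, whose origin is the TCP and whose axes are the tool frame's). Camera axes: x right, y down, z forward; pixel columns grow to the right and rows downward; lengths in m; the calibration is good to about 2 mm. A picture is of the moment at which its call begins: read the wrist's pose just before it. camera_info takes no time and is no camera call.
- ticket.hand_in(): hands the job in, once; it reports no verdict.
Trained networks look in the newest picture that a camera, given by its name, has taken for a name from the list of things; names that differ only in an ending like _2 or _b are one class to them, and where a whole thing is asked for, a point or a joint stands for the part that bears it (a point fixed in the world has none). Each returns a list of dicts, best first, with "confidence" (0 to 1); they miss things now and then, are a little off and sometimes report something else, mostly with a low value. They report only what shows in the picture. A call takes as long as a camera call. They do not tell look-alikes from the thing itself.
- models.boxes_of(camera, thing): "point" ([x, y, z] in m, in the coordinates of the camera as it stood for that picture, good to about 4 mm: the middle of the surface that is visible of it).
The state is a dict: "clock": time; "joint_pos": joint angles; "joint_velocities": joint speeds; "tau": joint torques, N m; "position": TCP position; "ee_rot": TCP orientation; "ft_force": force on the tool from outside, world axes, zero at the start; "torque": the same for the moment, N m; "grip_width": opening from 0.0 (shut) to 1.0 (fully open).
Only numpy, scipy, OpenCV 4.12 (cv2) and the standard library are available. Lean on these libraries where they do the work, as an engineer would, in place of code of your own. Each camera call takes 0.05 s, during which the arm holds its last target. There are 200 camera calls.

TASK

Check the ink mill's stone before class: with the gauge drawn back, turn the peak pointer's knob back to its zero stop, slide the gauge fully in so that its plunger presses on the stone's rim, then crank the stone round to find its high spot and leave it there, the needle back up at the peak pointer's top reading and the gauge still in. Then tip the tote's ink stubs into the feed hopper and set the tote back level on its board; every stub that lies loose on the table belongs in the hopper too, and the white bowl stays where it is.

Things in the scene. Friction and masses are not known exactly. Their poses are not given: they have to be found in the camera images.
- stone_axis (a point): on the vertical turning axis of the mill's round grey stone (150 mm across, 55 mm high, worn 5 mm off centre towards its high spot, direction unknown), 106 mm above the table. It turns without end either way, with slight friction (0.1 N m), and stays. The crank arm (22 mm wide, top at 104 mm) is under the knob. The mill's base is 170 mm across the slide by 190 mm along it, 20 mm high
- crank_grip (a point): middle of the crank's upright dark wooden knob, a free-spinning cylinder 22 mm across from 106 to 146 mm above the table; this point is on its axis at 128 mm, 50 mm out from the stone's axis. Grip it from above and carry it round in a circle to turn the stone; the hand need not turn
- gauge (a joint): position of the gauge's slide in m: 0 drawn back, 0.040 fully in against its stop. Friction of 5 N holds it where it is left. It carries the dial, the sprung plunger and an upright post, on a rail 70 mm wide and 18 mm high that reaches 360 mm from the stone's axis. Fully in, the plunger's ball (40 mm above the table) rides on the stone's rim all the way round
- gauge_post (a point): on the gauge's black upright post, 14 mm thick across the slide (own x), 22 mm along it (own y), 31 to 86 mm above the table; this point is on its centre line at 74 mm. Own +y points away from the stone, so the gauge goes in towards -y. The dial housing (90 mm across, top at 70 mm) is centred 75 mm from the post towards the stone, so grip the post across the slide, fingers closing along x
- needle (a joint): the dial's black live needle, in rad: 0 at rest, growing clockwise seen from above, 0.15 rad per mm of plunger travel. With the gauge fully in it goes between about 0.25 (low spot) and 1.75 (high spot) with the cosine of the stone's angle. It lies on the face-up dial, 38 mm long
- peak (a joint): the brass peak pointer with its black reset knob, above the needle on the same axis, in rad: 0 at its zero stop, growing clockwise from above, up to 2.6; at 0 it lies over the resting needle. The rising needle pushes it ahead and leaves it there when it falls back. Slight friction
- peak_grip (a point): on the axis of the peak pointer's reset knob at the dial's centre, 100 mm above the table. The knob's grip is a bar 36 mm long (own x, which turns with it), 12 mm thick (own y), from 85 to 109 mm height. Turn it anticlockwise seen from above to bring it back to zero
- hopper: the fixed aluminium feed hopper beside the stone: an open-topped box 170 mm (its x) by 160 mm (its y), walls 6 mm thick and 95 mm high, gently sloping floor 7 to 17 mm above the table inside; origin at the centre of its underside, z up
- tote: wooden carrying tote with two or three stubs: floor 150 mm long (own x), 100 mm wide (own y), 5 mm thick; walls 35 mm high at both long sides and the +x end; the -x end is open, no lip. A 14 mm square bar runs across (along y) over the middle, centre 102 mm above the underside. 300 g. Origin: centre of the underside. Tilted 25 degrees or more, the stubs slide out over the open end
- tote_grip (a point): middle of the tote's carrying bar (14 mm square, along the tote's y), 102 mm above the tote's underside
- board: the thin fixed wooden board on which the tote stands, 200 mm (its x) by 140 mm (its y), 6 mm thick, origin at the centre of its underside
- dish: small white porcelain bowl, 68 mm across, 20 mm high, a bystander; origin at the centre of its underside
- stub1: vermilion (brick-red) lacquered ink-stick stub, a smooth block 62 x 28 x 22 mm (its x, y, z), 50 g, origin at the centre of its underside, z up through the thickness; may come to lie on any face; starts in the tote, if present
- stub2: vermilion (brick-red) lacquered ink-stick stub, a smooth block 62 x 28 x 22 mm (its x, y, z), 50 g, origin at the centre of its underside, z up through the thickness; may come to lie on any face; starts in the tote, if present
- stub3: vermilion (brick-red) lacquered ink-stick stub, a smooth block 62 x 28 x 22 mm (its x, y, z), 50 g, origin at the centre of its underside, z up through the thickness; may come to lie on any face; starts in the tote, if present
- stub4: vermilion (brick-red) lacquered ink-stick stub, a smooth block 62 x 28 x 22 mm (its x, y, z), 50 g, origin at the centre of its underside, z up through the thickness; may come to lie on any face; starts on the table in front of the mill and hopper, if present
- stub5: vermilion (brick-red) lacquered ink-stick stub, a smooth block 62 x 28 x 22 mm (its x, y, z), 50 g, origin at the centre of its underside, z up through the thickness; may come to lie on any face; starts on the table in front of the mill and hopper, if present
- stub6: vermilion (brick-red) lacquered ink-stick stub, a smooth block 62 x 28 x 22 mm (its x, y, z), 50 g, origin at the centre of its underside, z up through the thickness; may come to lie on any face; starts on the table in front of the mill and hopper, if present
Not all that is in view belongs to the job. Of the things like the tote, leave any that is purple; of the rest the larger one is meant.

How it is judged:
By the outcome, as a careful person would: the job done as asked, in the order asked, and still so for the second after the job is handed in, with the robot touching nothing.
Of stub4, stub5, stub6 only 2 to 3 are there at a start; the rules pass over those that are not, and their reading is None.
Of stub1, stub2, stub3 only 2 to 3 are there at a start; the rules pass over those that are not, and their reading is None.
At some moment in a run one of stub4, stub5, stub6 may be knocked a few centimetres aside while the robot is not near it.
It also fails if it takes over 208 s, if anything falls off the work surface, if the arm or the gripper's body presses on something with over 40 N, if the wrist force passes 120 N, or if a joint passes its speed limit or range.

## Working session

There is one attempt and no reset: what is moved stays moved. The work goes in short steps, Python scripts to look and compute and a tool call to move; the robot and the scene stay as the last step left them, time stands still between calls to the robot, and variables do not carry over. Pictures are saved under pics/ and viewed, about 12 in all and at most 16, crops included, and the job is handed in when it is done.

Besides the shell and the picture viewer there is one more tool, called as name([rows], argument=value, ...), one row to a line, values as JSON. servo_tool: Moves the arm, as the interface text tells. Its arguments: {"type":"object","properties":{"motion":{"type":"array"},"grip_force":{"type":"number"}},"required":["motion"]}

```bash
mkdir -p pics; ls
cat > h.py <<'E'
import numpy as np, cv2
from scipy.spatial.transform import Rotation as R
from workcell import monitor, eyes, ticket, models
np.set_printoptions(precision=4,suppress=True)
def T_wc(name,obs=None):
    i=eyes.camera_info(name)
    if name=="wrist":
        T=np.eye(4);T[:3,:3]=R.from_quat(obs["ee_rot"]).as_matrix();T[:3,3]=obs["position"]
        return T@np.array(i["tool_from_camera"])
    return np.linalg.inv(np.array(i["extrinsics"]))
def shot(name,fn=None):
    o=monitor.get_obs(); p,d=eyes.camera(name); T=T_wc(name,o)
    if fn: cv2.imwrite("pics/"+fn,p)
    K=np.array(eyes.camera_info(name)["intrinsics"])
    return p,d,T,K
def cloud(d,T,K):
    v,u=np.mgrid[:d.shape[0],:d.shape[1]]
    P=np.stack([(u-K[0,2])/K[0,0]*d,(v-K[1,2])/K[1,1]*d,d],-1)
    return P@T[:3,:3].T+T[:3,3]
def find(name,things,T):
    for t in things:
        for r in models.boxes_of(name,t)[:4]:
            p=T[:3,:3]@np.array(r["point"])+T[:3,3]; print(name,t,round(r["confidence"],2),p)
def onplane(u,v,z,T,K):
    r=T[:3,:3]@np.array([(u-K[0,2])/K[0,0],(v-K[1,2])/K[1,1],1]); return T[:3,3]+r*(z-T[2,3])/r[2]
E
python3 - <<'E'
from h import *
print(monitor.get_obs())
p,d,T,K=shot("scene","scene0.png"); print(T,K)
p,d,T,K=shot("top","top0.png");print(T)
find("top",["crank_grip","gauge_post","peak_grip","hopper","tote","tote_grip","board","dish","stub1"],T)
E
```

```text
pics
{'clock': 0.0, 'joint_pos': array([ 1.1594,  0.3329, -0.0647,  1.461 ,  0.0215,  1.3499, -0.0885]), 'joint_velocities': array([ 0.0009,  0.    ,  0.0007,  0.0002,  0.0001, -0.0003, -0.0024]), 'tau': array([  0.0007, -62.5436,   0.0493, -39.1614,   0.0162,   0.0099,
        -0.    ]), 'position': array([ 0.2368, -0.578 ,  0.2305]), 'ee_rot': array([ 0.8304, -0.5572, -0.0006, -0.0004]), 'ft_force': array([-0.18  ,  0.3669, -0.1701]), 'torque': array([ 0.0628, -0.0279,  0.0427]), 'grip_width': 1.0024257621461945}
[[-0.1923  0.8383 -0.5101  0.976 ]
 [ 0.9813  0.1627 -0.1026  0.2032]
 [-0.0031 -0.5203 -0.854   0.9588]
 [ 0.      0.      0.      1.    ]] [[394.2287   0.     315.1346]
 [  0.     394.2287 199.1482]
 [  0.       0.       1.    ]]
[[-0.0089 -0.9933  0.1151  0.3525]
 [-1.      0.009  -0.0001  0.0808]
 [-0.001  -0.1151 -0.9934  1.3433]
 [ 0.      0.      0.      1.    ]]
top crank_grip 0.46 [0.6354 0.0418 0.1456]
top gauge_post 0.57 [0.6307 0.2226 0.0745]
top hopper 0.73 [ 0.6581 -0.2625  0.0168]
top tote 0.65 [ 0.2927 -0.2073  0.0082]
top tote 0.63 [0.3868 0.2937 0.0116]
top tote 0.58 [0.4026 0.5344 0.003 ]
top tote_grip 0.96 [0.3894 0.2922 0.0096]
top tote_grip 0.89 [0.3998 0.5383 0.0062]
top tote_grip 0.89 [ 0.2862 -0.2057  0.0028]
top board 0.85 [0.4559 0.3033 0.0104]
top board 0.42 [0.4379 0.0973 0.0247]
top board 0.4 [0.6335 0.0449 0.1466]
top dish 0.5 [ 0.442  -0.0647  0.0176]
top stub1 0.67 [0.4365 0.0957 0.0232]
top stub1 0.55 [0.4004 0.3463 0.0321]
top stub1 0.5 [0.3896 0.3089 0.0319]
top stub1 0.43 [ 0.4146 -0.3219  0.0239]
```

View pics/top0.png

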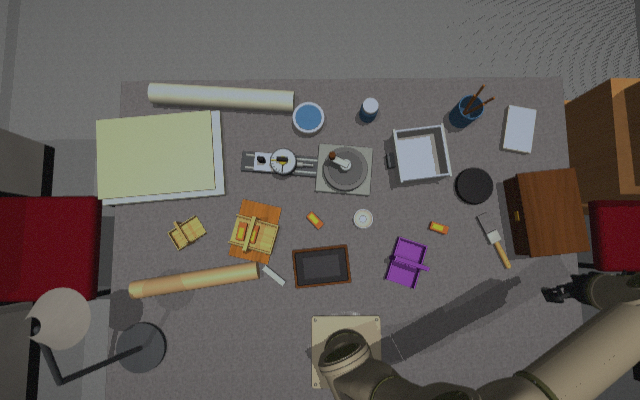

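View pics/scene0.png

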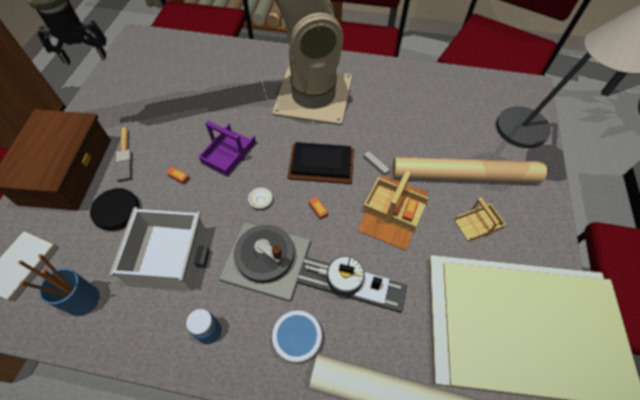

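The top picture shows the mill at (345,168), the gauge running left with its dial at (283,161) and post at (262,160), and the hopper at (420,155). The right tote is on its orange board at (253,232) with two stubs visible, the purple tote is at (407,262), and the small look-alike is at (187,232). Loose stubs lie at (315,220) and (438,228), with the bowl at (363,218). I'll take the wrist camera in next.

```bash
cat >> h.py <<'E'
def down(yaw):
    "tool pointing down, tool x at world yaw deg"
    c,s=np.cos(np.radians(yaw)),np.sin(np.radians(yaw))
    return R.from_matrix(np.array([[c,s,0],[s,-c,0],[0,0,-1]]))
def go(pos,rot,frm=None):
    "shift & rotvec(deg) in current tool axes to TCP pos, rot (Rotation or yaw deg)"
    o=monitor.get_obs(); R0=R.from_quat(o["ee_rot"]); p0=o["position"]
    if frm is not None: p0,R0=frm
    if not isinstance(rot,R): rot=down(rot)
    print("shift",R0.inv().apply(np.array(pos)-p0),"turn",(R0.inv()*rot).as_rotvec(degrees=True))
E
python3 - <<'E'
from h import *
print(np.array(eyes.camera_info("wrist")["tool_from_camera"]),eyes.camera_info("wrist")["intrinsics"])
K=np.array(eyes.camera_info("top")["intrinsics"]);T=T_wc("top")
for n,u,v,z in [("post",262,160,.086),("dial",283,161,.09),("stone",345,168,.06),("knob",333,156,.146),("crankhub",345,164,.104),("stubA",315,220,.022),("stubB",438,228,.022),("tote",253,232,.01)]:
    print(n,onplane(u,v,z,T,K))
p,d,T,K=shot("top"); P=cloud(d,T,K)
X,Y,Z=P[...,0],P[...,1],P[...,2]
m=(abs(Z-.095)<.008)&(X>.5)&(X<.8)&(Y<-.12)&(Y>-.4)
q=P[m][:,:2].astype(np.float32); print("hopper rim",m.sum(),cv2.minAreaRect(q))
for y in (-25,70): print(y); go([.60,.10,.42],y)
E
```

```text
[[ 1.     -0.0004 -0.0012 -0.0009]
 [ 0.0008  0.9559  0.2938 -0.0764]
 [ 0.001  -0.2938  0.9559 -0.1419]
 [ 0.      0.      0.      1.    ]] [[356.4844   0.     308.6725]
 [  0.     356.4844 197.9466]
 [  0.       0.       1.    ]]
post [0.6325 0.2731 0.086 ]
dial [0.6277 0.2032 0.09  ]
stone [ 0.6083 -0.0029  0.06  ]
knob [0.63   0.0399 0.146 ]
crankhub [ 0.6128 -0.0002  0.104 ]
stubA [0.4363 0.1    0.022 ]
stubB [ 0.4053 -0.3188  0.022 ]
tote [0.3977 0.3135 0.01  ]
hopper rim 658 ((0.6775593757629395, -0.2873736023902893), (0.21876655519008636, 0.24461320042610168), 7.1835832595825195)
-25
shift [-0.4901 -0.5931 -0.1887] turn [  0.      -0.0068 -42.7205]
70
shift [-0.4901 -0.5931 -0.1887] turn [   0.0063   -0.0057 -137.7205]
```

```bash
python3 -c "
from h import *
go([.62,.17,.27],-5)"
```

```text
shift [-0.5473 -0.6381 -0.0387] turn [  0.0012  -0.0069 -62.7205]
```

servo_tool([
  [1, -0.04, -0.047, -0.01, 0, 0, -5],
  [1, -0.08, -0.093, -0.039, 0, 0, -10],
  [1, -0.12, -0.14, -0.039, 0, 0, -15],
  [1, -0.16, -0.187, -0.039, 0, 0, -20],
  [1, -0.2, -0.233, -0.039, 0, 0, -25],
  [1, -0.24, -0.28, -0.039, 0, 0, -30],
  [1, -0.28, -0.327, -0.039, 0, 0, -35],
  [1, -0.32, -0.373, -0.039, 0, 0, -40],
  [1, -0.36, -0.42, -0.039, 0, 0, -45],
  [1, -0.4, -0.467, -0.039, 0, 0, -50],
  [1, -0.44, -0.513, -0.039, 0, 0, -55],
  [1, -0.48, -0.56, -0.039, 0, 0, -60],
  [1, -0.52, -0.606, -0.039, 0, 0, -62.7],
  [1, -0.547, -0.638, -0.039, 0, 0, -62.7],
  [1, -0.547, -0.638, -0.039, 0, 0, -62.7],
  [1, -0.547, -0.638, -0.039, 0, 0, -62.7],
  [1, -0.547, -0.638, -0.039, 0, 0, -62.7],
  [1, -0.547, -0.638, -0.039, 0, 0, -62.7],
])

```text
clock: 2.85
position: [0.62, 0.1684, 0.2707]
ee_rot: [0.999, -0.045, 0.0, 0.0]
ft_force: [0.6, -0.2, 0.3]
grip_width: 1.003
```

Run:
```python
from h import *
o=monitor.get_obs();print(o["clock"],o["position"],R.from_quat(o["ee_rot"]).as_matrix()[:,0],o["joint_pos"])
p,d,T,K=shot("wrist","w1.png")
find("wrist",["crank_grip","gauge_post","peak_grip","dish","stub4"],T)
np.save("w1d.npy",d);np.save("w1T.npy",T)
P=cloud(d,T,K);X,Y,Z=P[...,0],P[...,1],P[...,2]
def top(n,z,tol,x0,x1,y0,y1):
    m=(abs(Z-z)<tol)&(X>x0)&(X<x1)&(Y>y0)&(Y<y1)
    if m.sum()>5: q=P[m]; print(n,m.sum(),q.mean(0),cv2.minAreaRect(q[:,:2].astype(np.float32)))
top("post",.086,.006,.58,.68,.24,.34)
top("pk",.109,.006,.56,.70,.12,.26)
top("dial",.068,.005,.56,.70,.12,.28)
top("knob",.146,.006,.5,.75,-.1,.1)
top("stonetop",.075,.006,.5,.75,-.1,.1)
top("base",.02,.006,.4,.75,-.15,.12)
```

```text
2.85 [0.62   0.1684 0.2707] [ 0.996  -0.0892  0.0008] [ 0.1828  0.4473 -0.7346  1.3186  0.2962  1.4846 -0.6161]
wrist crank_grip 0.93 [0.6393 0.0495 0.1417]
wrist gauge_post 0.84 [0.6326 0.2287 0.0721]
wrist peak_grip 0.86 [0.63   0.2088 0.1055]
wrist dish 0.84 [ 0.4508 -0.0721  0.0117]
wrist dish 0.44 [0.3917 0.2892 0.0241]
wrist stub4 0.94 [0.3997 0.3155 0.0336]
wrist stub4 0.88 [0.4132 0.3466 0.0322]
wrist stub4 0.78 [0.4363 0.1068 0.0262]
post 455 [0.6408 0.2815 0.0846] ((0.6408891677856445, 0.28144577145576477), (0.021926671266555786, 0.013784609735012054), 84.94235229492188)
pk 589 [0.6336 0.2077 0.1079] ((0.6335846185684204, 0.20734921097755432), (0.03533746674656868, 0.011265458539128304), 85.63282775878906)
dial 5770 [0.6342 0.2089 0.0696] ((0.6374078392982483, 0.21132442355155945), (0.10021582990884781, 0.08895013481378555), 48.10117721557617)
knob 437 [0.6361 0.0462 0.1442] ((0.6362214088439941, 0.04500176012516022), (0.02073676511645317, 0.020708857104182243), 12.419242858886719)
stonetop 115 [0.6069 0.0146 0.0746] ((0.605653703212738, 0.013144727796316147), (0.02478824555873871, 0.0059581962414085865), 29.83294677734375)
base 8559 [0.5988 0.0567 0.0187] ((0.5762250423431396, 0.009950511157512665), (0.22101835906505585, 0.3389135003089905), 89.58808135986328)
```

View pics/w1.png

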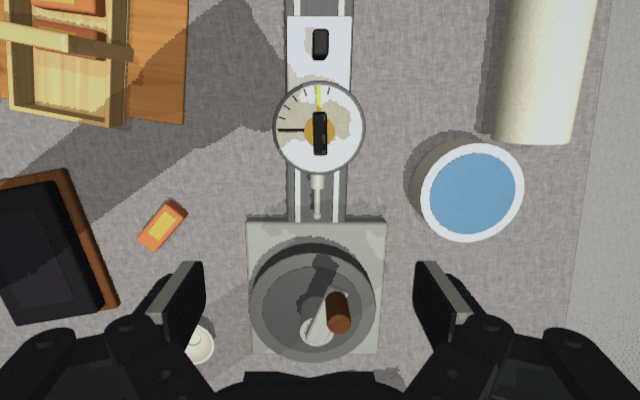

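The wrist picture shows the black needle pointing left at rest (290,130), and the brass peak pointer pointing up (319,97), about 1.56 rad. The knob bar is along the slide, the post is at (320,44) and the crank knob at (338,312). I'll reset the peak first. My current yaw already suits the bar.

Run:
```python
from h import *
K=np.array(eyes.camera_info("wrist")["intrinsics"]);T=np.load("w1T.npy")
print("hub",onplane(316,332,.104,T,K))
print("stone circle c", onplane(313,302,.06,T,K))
o=monitor.get_obs();print(o["position"])
go([.6335,.2075,.15],-4.4);go([.6335,.2075,.085],-4.4)
```

```text
hub [0.6138 0.0064 0.104 ]
stone circle c [0.6118 0.0129 0.06  ]
[0.62   0.1695 0.2704]
shift [ 0.0101 -0.039   0.1204] turn [ 0.0043 -0.0124 -0.6341]
shift [ 0.0101 -0.039   0.1854] turn [ 0.0043 -0.0124 -0.6341]
```

servo_tool([
  [1, 0.01, -0.039, 0.04, 0, 0, -0.6],
  [1, 0.01, -0.039, 0.09, 0, 0, -0.6],
  [1, 0.01, -0.039, 0.14, 0, 0, -0.6],
  [1, 0.01, -0.039, 0.165, 0, 0, -0.6],
  [1, 0.01, -0.039, 0.1854, 0, 0, -0.6],
  [1, 0.01, -0.039, 0.1854, 0, 0, -0.6],
  [1, 0.01, -0.039, 0.1854, 0, 0, -0.6],
  [0, 0.01, -0.039, 0.1854, 0, 0, -0.6],
  [0, 0.01, -0.039, 0.1854, 0, 0, -0.6],
  [0, 0.01, -0.039, 0.1854, 0, 0, -0.6],
  [0, 0.01, -0.039, 0.1854, 0, 0, -0.6],
  [0, 0.01, -0.039, 0.1854, 0, 0, -0.6],
  [0, 0.01, -0.039, 0.1854, 0, 0, -0.6],
], grip_force=20)

```text
clock: 4.78
position: [0.6333, 0.2077, 0.0851]
ee_rot: [0.999, -0.039, 0.0, 0.0]
ft_force: [-1.5, 0.2, 2.7]
grip_width: 0.135
```

servo_tool([
  [0, 0, 0, 0, 0, 0, -8],
  [0, 0, 0, 0, 0, 0, -16],
  [0, 0, 0, 0, 0, 0, -24],
  [0, 0, 0, 0, 0, 0, -32],
  [0, 0, 0, 0, 0, 0, -40],
  [0, 0, 0, 0, 0, 0, -48],
  [0, 0, 0, 0, 0, 0, -56],
  [0, 0, 0, 0, 0, 0, -64],
  [0, 0, 0, 0, 0, 0, -72],
  [0, 0, 0, 0, 0, 0, -78],
  [0, 0, 0, 0, 0, 0, -83],
  [0, 0, 0, 0, 0, 0, -87],
  [0, 0, 0, 0, 0, 0, -90],
  [0, 0, 0, 0, 0, 0, -92],
  [0, 0, 0, 0, 0, 0, -92],
  [0, 0, 0, 0, 0, 0, -92],
  [0, 0, 0, 0, 0, 0, -92],
])

```text
clock: 6.9
position: [0.6311, 0.2071, 0.0851]
ee_rot: [0.722, 0.692, -0.002, -0.001]
ft_force: [-14.4, -4.6, 11.6]
grip_width: 0.133
```

Run:
```python
from h import *
o=monitor.get_obs();print(o["clock"],o["position"],R.from_quat(o["ee_rot"]).as_matrix()[:,0],o["joint_pos"],o["torque"],o["ft_force"])
```

```text
6.9 [0.6311 0.2071 0.0851] [ 0.0433  0.9991 -0.0023] [ 0.2707  0.7467 -0.9797  1.4638  0.6302  1.2731  0.7538] [-1.0364  3.0833 -1.1269] [-14.4365  -4.6071  11.6376]
```

servo_tool([
  [1, 0, 0, 0, 0, 0, 0],
  [1, 0, 0, 0, 0, 0, 0],
  [1, 0, 0, 0, 0, 0, 0],
  [1, 0, 0, -0.03, 0, 0, 0],
  [1, 0, 0, -0.08, 0, 0, 0],
  [1, 0, 0, -0.13, 0, 0, 15],
  [1, 0, 0, -0.15, 0, 0, 25],
  [1, 0, 0, -0.15, 0, 0, 35],
  [1, 0, 0, -0.15, 0, 0, 45],
  [1, 0, 0, -0.15, 0, 0, 55],
  [1, 0, 0, -0.15, 0, 0, 65],
  [1, 0, 0, -0.15, 0, 0, 75],
  [1, 0, 0, -0.15, 0, 0, 84],
  [1, 0, 0, -0.15, 0, 0, 92],
  [1, 0, 0, -0.15, 0, 0, 92],
  [1, 0, 0, -0.15, 0, 0, 92],
  [1, 0, 0, -0.15, 0, 0, 92],
])

```text
clock: 9.02
position: [0.6333, 0.2076, 0.2348]
ee_rot: [0.999, -0.038, -0.0, -0.0]
ft_force: [0.0, -0.2, 0.7]
grip_width: 0.999
```

Run:
```python
from h import *
p,d,T,K=shot("wrist")
P=cloud(d,T,K);X,Y,Z=P[...,0],P[...,1],P[...,2]
def top(n,z,tol,x0,x1,y0,y1):
    m=(abs(Z-z)<tol)&(X>x0)&(X<x1)&(Y>y0)&(Y<y1)
    if m.sum()>5: q=P[m]; print(n,m.sum(),q.mean(0),cv2.minAreaRect(q[:,:2].astype(np.float32)))
top("post",.086,.006,.58,.68,.24,.34)
top("pk",.109,.006,.56,.70,.12,.26)
top("knob",.146,.006,.5,.75,-.1,.1)
cv2.imwrite("pics/w2.png",cv2.resize(p[20:270,200:450],None,fx=2,fy=2,interpolation=cv2.INTER_CUBIC))
print(monitor.get_obs()["position"],monitor.get_obs()["ee_rot"])
```

```text
post 488 [0.6411 0.2835 0.0847] ((0.6412840485572815, 0.283295214176178), (0.02118973806500435, 0.013441815972328186), 85.39033508300781)
pk 704 [0.634  0.2093 0.1077] ((0.6339923739433289, 0.20874333381652832), (0.01247455459088087, 0.03550056368112564), 85.3415756225586)
[0.6333 0.2076 0.2348] [ 0.9993 -0.0379 -0.0001 -0.    ]
```

View pics/w2.png

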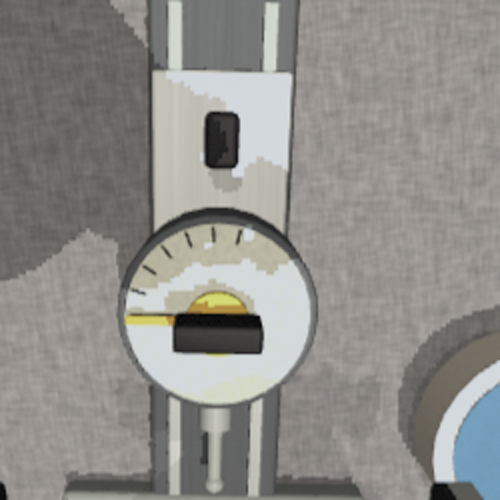

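The peak pointer now lies over the resting needle at its zero stop. The bar is at 175.3°, square to the slide. Next I grip the post at (0.641, 0.2825) and push in along tool +y.

```bash
python3 -c "
from h import *
go([.6412,.2825,.060],-4.7)"
```

```text
shift [ 0.0022 -0.0752  0.1748] turn [-0.0031  0.0076  0.3543]
```

servo_tool([
  [1, 0.002, -0.04, 0.02, 0, 0, 0.3],
  [1, 0.002, -0.075, 0.05, 0, 0, 0.3],
  [1, 0.002, -0.075, 0.1, 0, 0, 0.3],
  [1, 0.002, -0.075, 0.15, 0, 0, 0.3],
  [1, 0.002, -0.075, 0.175, 0, 0, 0.3],
  [1, 0.002, -0.075, 0.175, 0, 0, 0.3],
  [1, 0.002, -0.075, 0.175, 0, 0, 0.3],
  [0, 0.002, -0.075, 0.175, 0, 0, 0.3],
  [0, 0.002, -0.075, 0.175, 0, 0, 0.3],
  [0, 0.002, -0.075, 0.175, 0, 0, 0.3],
  [0, 0.002, -0.075, 0.175, 0, 0, 0.3],
  [0, 0.002, -0.075, 0.175, 0, 0, 0.3],
  [0, 0.002, -0.075, 0.175, 0, 0, 0.3],
], grip_force=40)

```text
clock: 10.7
position: [0.6404, 0.2823, 0.0602]
ee_rot: [0.999, -0.041, -0.001, 0.0]
ft_force: [-5.1, -1.6, 5.9]
grip_width: 0.16
```

servo_tool([
  [0, 0, 0.005, 0, 0, 0, 0],
  [0, 0, 0.01, 0, 0, 0, 0],
  [0, 0, 0.015, 0, 0, 0, 0],
  [0, 0, 0.02, 0, 0, 0, 0],
  [0, 0, 0.025, 0, 0, 0, 0],
  [0, 0, 0.03, 0, 0, 0, 0],
  [0, 0, 0.034, 0, 0, 0, 0],
  [0, 0, 0.038, 0, 0, 0, 0],
  [0, 0, 0.041, 0, 0, 0, 0],
  [0, 0, 0.043, 0, 0, 0, 0],
  [0, 0, 0.043, 0, 0, 0, 0],
  [0, 0, 0.043, 0, 0, 0, 0],
])

```text
clock: 12.2
position: [0.6366, 0.2425, 0.0602]
ee_rot: [0.999, -0.04, -0.0, -0.002]
ft_force: [-2.1, 8.7, 0.7]
grip_width: 0.155
```

servo_tool([
  [0, 0, 0.002, 0, 0, 0, 0],
  [0, 0, 0.004, 0, 0, 0, 0],
  [0, 0, 0.004, 0, 0, 0, 0],
  [0, 0, 0.004, 0, 0, 0, 0],
])

```text
clock: 12.7
position: [0.6366, 0.2424, 0.0603]
ee_rot: [0.999, -0.039, 0.001, -0.005]
ft_force: [6.1, 22.4, -8.7]
grip_width: 0.156
```

servo_tool([
  [1, 0, -0.004, 0, 0, 0, 0],
  [1, 0, -0.004, 0, 0, 0, 0],
  [1, 0, -0.004, 0, 0, 0, 0],
  [1, 0, -0.004, -0.04, 0, 0, 0],
  [1, 0, 0.02, -0.09, 0, 0, 0],
  [1, 0, 0.06, -0.14, 0, 0, 0],
  [1, 0, 0.1, -0.19, 0, 0, 0],
  [1, 0, 0.12, -0.19, 0, 0, 0],
  [1, 0, 0.12, -0.19, 0, 0, 0],
  [1, 0, 0.12, -0.19, 0, 0, 0],
  [1, 0, 0.12, -0.19, 0, 0, 0],
])

```text
clock: 14.08
position: [0.6269, 0.1171, 0.2493]
ee_rot: [0.999, -0.04, -0.001, -0.0]
ft_force: [-0.6, -0.1, 0.5]
grip_width: 0.997
```

```bash
cat >> h.py <<'E'
def top(P,n,z,tol,x0,x1,y0,y1):
    X,Y,Z=P[...,0],P[...,1],P[...,2]
    m=(abs(Z-z)<tol)&(X>x0)&(X<x1)&(Y>y0)&(Y<y1)
    if m.sum()>5:
        q=P[m]; print(n,m.sum(),q.mean(0),cv2.minAreaRect(q[:,:2].astype(np.float32)))
        return q
E
python3 - <<'E'
from h import *
print(monitor.get_obs()["position"])
p,d,T,K=shot("wrist","w3.png");P=cloud(d,T,K);np.save("w3P.npy",P)
top(P,"post",.086,.006,.58,.68,.18,.34)
top(P,"pk",.109,.006,.56,.70,.12,.22)
q=top(P,"knob",.146,.006,.5,.75,-.1,.1)
top(P,"arm",.104,.003,.5,.75,-.1,.1)
for z in np.arange(.015,.11,.005):
    m=(abs(P[...,2]-z)<.0025)&(abs(P[...,0]-.615)<.1)&(abs(P[...,1])<.1); print(round(z,3),m.sum(),end=' ')
E
```

```text
[0.6269 0.1171 0.2493]
post 570 [0.6367 0.2381 0.0848] ((0.6227593421936035, 0.21825756132602692), (0.07517325133085251, 0.037043336778879166), 83.47754669189453)
pk 714 [0.63   0.1691 0.1079] ((0.6301520466804504, 0.16874395310878754), (0.01198006235063076, 0.03590105101466179), 48.72840881347656)
knob 557 [0.6361 0.0459 0.1445] ((0.6361392736434937, 0.04471372812986374), (0.021056625992059708, 0.02055145800113678), 85.3616714477539)
arm 809 [0.6187 0.0148 0.1028] ((0.6251088380813599, 0.023075278848409653), (0.06806470453739166, 0.02148563042283058), 63.911434173583984)
0.015 691 0.02 6860 0.025 16 0.03 146 0.035 148 0.04 291 0.045 256 0.05 422 0.055 10677 0.06 43 0.065 47 0.07 42 0.075 45 0.08 39 0.085 36 0.09 42 0.095 330 0.1 405 0.105 539
```

View pics/w3.png

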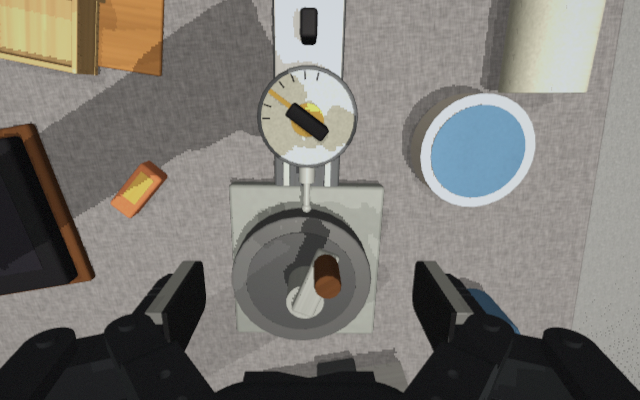

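Run:
```python
from h import *
from scipy.optimize import least_squares
P=np.load("w3P.npy")
m=((abs(P[...,2]-.055)<.004)&(np.hypot(P[...,0]-.614,P[...,1])<.09)).astype(np.uint8)
m=cv2.morphologyEx(m,cv2.MORPH_CLOSE,np.ones((3,3)))
c=max(cv2.findContours(m,cv2.RETR_EXTERNAL,cv2.CHAIN_APPROX_NONE)[0],key=cv2.contourArea)[:,0]
q=P[c[:,1],c[:,0],:2]
f=least_squares(lambda s:np.hypot(q[:,0]-s[0],q[:,1]-s[1])-s[2],[.614,0,.075],loss="soft_l1",f_scale=.001);print(f.x,len(q))
q=top(P,"base",.02,.004,.5,.72,-.12,.12)
go([.6363,.0455,.113],-4.7)
# axis from knob
a=np.array([.6141,.0008]);k=np.array([.6363,.0455]);v=k-a;print(np.hypot(*v),np.degrees(np.arctan2(v[1],v[0])))
```

```text
[ 0.6093 -0.0015  0.0737] 373
base 8157 [0.6266 0.0498 0.0187] ((0.6152809858322144, 0.014161333441734314), (0.21801026165485382, 0.1693318486213684), 84.5677490234375)
shift [0.0152 0.0706 0.1363] turn [-0.0108  0.0568  0.078 ]
0.04990921758553223 63.588969364594355
```

The stone rim circle is centred 5.3 mm from the crank axis towards 206° world. The gauge sits at 85°, so the high spot is 120° away. The needle's ~0.64 rad implies 119°, so the two agree. I grip the crank now.

servo_tool([
  [1, 0.015, 0.05, 0, 0, 0, 0],
  [1, 0.015, 0.0706, 0.04, 0, 0, 0],
  [1, 0.015, 0.0706, 0.09, 0, 0, 0],
  [1, 0.015, 0.0706, 0.12, 0, 0, 0],
  [1, 0.015, 0.0706, 0.136, 0, 0, 0],
  [1, 0.015, 0.0706, 0.136, 0, 0, 0],
  [1, 0.015, 0.0706, 0.136, 0, 0, 0],
  [0, 0.015, 0.0706, 0.136, 0, 0, 0],
  [0, 0.015, 0.0706, 0.136, 0, 0, 0],
  [0, 0.015, 0.0706, 0.136, 0, 0, 0],
  [0, 0.015, 0.0706, 0.136, 0, 0, 0],
  [0, 0.015, 0.0706, 0.136, 0, 0, 0],
], grip_force=60)

```text
clock: 15.62
position: [0.6366, 0.0439, 0.1144]
ee_rot: [0.999, -0.041, 0.0, 0.0]
ft_force: [-2.1, -1.9, 5.4]
grip_width: 0.239
```

Run:
```python
from h import *
o=monitor.get_obs();print(o["position"],o["ft_force"],o["grip_width"])
R0=R.from_quat(o["ee_rot"])
a=np.array([.6141,.0008]);t0=np.radians(63.6)
L=[]
for k in range(1,21):
    t=t0-np.radians(12*k if k<20 else 240); w=.05*np.array([np.cos(t)-np.cos(t0),np.sin(t)-np.sin(t0)])
    s=R0.inv().apply([*w,0]);L.append([0,round(s[0],4),round(s[1],4),0,0,0,0])
print(L)
```

```text
[0.6366 0.0439 0.1144] [-2.1486 -1.8824  5.4261] 0.23905969121024004
[[0, np.float64(0.0093), np.float64(0.0049), 0, 0, 0, 0], [0, np.float64(0.0173), np.float64(0.0115), 0, 0, 0, 0], [0, np.float64(0.0238), np.float64(0.0197), 0, 0, 0, 0], [0, np.float64(0.0284), np.float64(0.0291), 0, 0, 0, 0], [0, np.float64(0.031), np.float64(0.0392), 0, 0, 0, 0], [0, np.float64(0.0314), np.float64(0.0497), 0, 0, 0, 0], [0, np.float64(0.0297), np.float64(0.06), 0, 0, 0, 0], [0, np.float64(0.0258), np.float64(0.0697), 0, 0, 0, 0], [0, np.float64(0.02), np.float64(0.0784), 0, 0, 0, 0], [0, np.float64(0.0126), np.float64(0.0857), 0, 0, 0, 0], [0, np.float64(0.0037), np.float64(0.0913), 0, 0, 0, 0], [0, np.float64(-0.0061), np.float64(0.0949), 0, 0, 0, 0], [0, np.float64(-0.0164), np.float64(0.0964), 0, 0, 0, 0], [0, np.float64(-0.0268), np.float64(0.0958), 0, 0, 0, 0], [0, np.float64(-0.0369), np.float64(0.0929), 0, 0, 0, 0], [0, np.float64(-0.0462), np.float64(0.0881), 0, 0, 0, 0], [0, np.float64(-0.0542), np.float64(0.0814), 0, 0, 0, 0], [0, np.float64(-0.0607), np.float64(0.0732), 0, 0, 0, 0], [0, np.float64(-0.0653), np.float64(0.0639), 0, 0, 0, 0], [0, np.float64(-0.0679), np.float64(0.0537), 0, 0, 0, 0]]
```

servo_tool([
  [0, 0.0093, 0.0049, 0, 0, 0, 0],
  [0, 0.0173, 0.0115, 0, 0, 0, 0],
  [0, 0.0238, 0.0197, 0, 0, 0, 0],
  [0, 0.0284, 0.0291, 0, 0, 0, 0],
  [0, 0.031, 0.0392, 0, 0, 0, 0],
  [0, 0.0314, 0.0497, 0, 0, 0, 0],
  [0, 0.0297, 0.06, 0, 0, 0, 0],
  [0, 0.0258, 0.0697, 0, 0, 0, 0],
  [0, 0.02, 0.0784, 0, 0, 0, 0],
  [0, 0.0126, 0.0857, 0, 0, 0, 0],
])

```text
clock: 16.88
position: [0.6432, -0.0407, 0.1144]
ee_rot: [0.999, -0.041, 0.002, -0.001]
ft_force: [5.0, 4.8, 1.4]
grip_width: 0.237
```

Run:
```python
from h import *
o=monitor.get_obs();print(o["position"],o["ft_force"],o["grip_width"],o["clock"])
v=o["position"][:2]-[.6141,.0008];print(np.hypot(*v),np.degrees(np.arctan2(v[1],v[0])))
p,d,T,K=shot("top","t1.png");c=p[140:185,255:305]
cv2.imwrite("pics/t1c.png",cv2.resize(c,None,fx=10,fy=10,interpolation=cv2.INTER_CUBIC))
```

```text
[ 0.6432 -0.0407  0.1144] [4.956  4.844  1.3774] 0.23674224322437712 16.875
0.05067855710322429 -55.02176664381198
```

View pics/t1c.png

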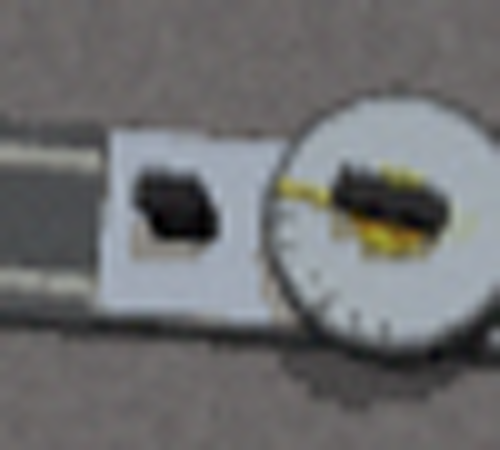

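The pointer now reads about 1.7 rad. I'll continue for a full turn so the peak catches the true top and the stone ends back here.

Run:
```python
from h import *
o=monitor.get_obs();R0=R.from_quat(o["ee_rot"])
t0=np.radians(-55.5)
L=[]
for k in range(1,21):
    t=t0-np.radians(18*k); w=.05*np.array([np.cos(t)-np.cos(t0),np.sin(t)-np.sin(t0)])
    s=R0.inv().apply([*w,0]);L.append([0,round(float(s[0]),4),round(float(s[1]),4),0,0,0,0])
print(L)
```

```text
[[0, -0.0135, 0.0079, 0, 0, 0, 0], [0, -0.0288, 0.0112, 0, 0, 0, 0], [0, -0.0444, 0.0096, 0, 0, 0, 0], [0, -0.0587, 0.0033, 0, 0, 0, 0], [0, -0.0704, -0.0071, 0, 0, 0, 0], [0, -0.0782, -0.0206, 0, 0, 0, 0], [0, -0.0815, -0.0359, 0, 0, 0, 0], [0, -0.08, -0.0515, 0, 0, 0, 0], [0, -0.0736, -0.0658, 0, 0, 0, 0], [0, -0.0632, -0.0775, 0, 0, 0, 0], [0, -0.0497, -0.0854, 0, 0, 0, 0], [0, -0.0344, -0.0887, 0, 0, 0, 0], [0, -0.0188, -0.0871, 0, 0, 0, 0], [0, -0.0045, -0.0808, 0, 0, 0, 0], [0, 0.0071, -0.0704, 0, 0, 0, 0], [0, 0.015, -0.0568, 0, 0, 0, 0], [0, 0.0183, -0.0415, 0, 0, 0, 0], [0, 0.0167, -0.026, 0, 0, 0, 0], [0, 0.0104, -0.0117, 0, 0, 0, 0], [0, 0.0, -0.0, 0, 0, 0, 0]]
```

servo_tool([
  [0, -0.0135, 0.0079, 0, 0, 0, 0],
  [0, -0.0288, 0.0112, 0, 0, 0, 0],
  [0, -0.0444, 0.0096, 0, 0, 0, 0],
  [0, -0.0587, 0.0033, 0, 0, 0, 0],
  [0, -0.0704, -0.0071, 0, 0, 0, 0],
  [0, -0.0782, -0.0206, 0, 0, 0, 0],
  [0, -0.0815, -0.0359, 0, 0, 0, 0],
  [0, -0.08, -0.0515, 0, 0, 0, 0],
  [0, -0.0736, -0.0658, 0, 0, 0, 0],
  [0, -0.0632, -0.0775, 0, 0, 0, 0],
  [0, -0.0497, -0.0854, 0, 0, 0, 0],
  [0, -0.0344, -0.0887, 0, 0, 0, 0],
  [0, -0.0188, -0.0871, 0, 0, 0, 0],
  [0, -0.0045, -0.0808, 0, 0, 0, 0],
  [0, 0.0071, -0.0704, 0, 0, 0, 0],
  [0, 0.015, -0.0568, 0, 0, 0, 0],
  [0, 0.0183, -0.0415, 0, 0, 0, 0],
  [0, 0.0167, -0.026, 0, 0, 0, 0],
  [0, 0.0104, -0.0117, 0, 0, 0, 0],
  [0, 0, 0, 0, 0, 0, 0],
])

```text
clock: 19.42
position: [0.6432, -0.0407, 0.1144]
ee_rot: [0.999, -0.041, 0.001, -0.001]
ft_force: [3.6, 5.1, 2.3]
grip_width: 0.24
```

servo_tool([
  [0, 0, 0, 0, 0, 0, 0],
  [0, 0, 0, 0, 0, 0, 0],
  [1, 0, 0, 0, 0, 0, 0],
  [1, 0, 0, 0, 0, 0, 0],
  [1, 0, 0, 0, 0, 0, 0],
  [1, 0, 0, -0.04, 0, 0, 0],
  [1, 0, -0.05, -0.08, 0, 0, 0],
  [1, 0, -0.1, -0.12, 0, 0, 0],
  [1, 0, -0.15, -0.12, 0, 0, 0],
  [1, 0, -0.17, -0.12, 0, 0, 0],
  [1, 0, -0.17, -0.12, 0, 0, 0],
  [1, 0, -0.17, -0.12, 0, 0, 0],
])

```text
clock: 20.92
position: [0.6563, 0.1248, 0.2333]
ee_rot: [0.999, -0.042, -0.0, 0.001]
ft_force: [0.7, -0.7, 0.1]
grip_width: 0.995
```

Run:
```python
from h import *
from scipy.optimize import least_squares
o=monitor.get_obs();print(o["position"],o["clock"])
p,d,T,K=shot("wrist");P=cloud(d,T,K)
k=top(P,"knob",.146,.006,.5,.75,-.12,.1)
top(P,"arm",.104,.003,.5,.75,-.1,.1)
top(P,"pk",.109,.005,.56,.70,.14,.20)
top(P,"post",.086,.004,.62,.66,.23,.27)
m=((abs(P[...,2]-.055)<.004)&(np.hypot(P[...,0]-.614,P[...,1])<.09)).astype(np.uint8)
m=cv2.morphologyEx(m,cv2.MORPH_CLOSE,np.ones((3,3)))
c=max(cv2.findContours(m,cv2.RETR_EXTERNAL,cv2.CHAIN_APPROX_NONE)[0],key=cv2.contourArea)[:,0]
q=P[c[:,1],c[:,0],:2]
f=least_squares(lambda s:np.hypot(q[:,0]-s[0],q[:,1]-s[1])-s[2],[.614,0,.075],loss="soft_l1",f_scale=.001);print(f.x)
uv=[]
Tc=np.linalg.inv(T);c=Tc[:3,:3]@[.6301,.168,.08]+Tc[:3,3];u,v=(K@c)[:2]/c[2];print(u,v)
u,v=int(u),int(v);cv2.imwrite("pics/w4.png",cv2.resize(p[max(v-70,0):v+70,u-70:u+70],None,fx=4,fy=4,interpolation=cv2.INTER_CUBIC))
```

```text
[0.6563 0.1248 0.2333] 20.925
arm 1163 [ 0.6252 -0.0149  0.1027] ((0.6280796527862549, -0.02041304111480713), (0.021241674199700356, 0.0676768347620964), 34.252017974853516)
pk 779 [0.6305 0.1693 0.1079] ((0.6301286816596985, 0.16879457235336304), (0.03588462620973587, 0.01210579089820385), 74.89226531982422)
post 573 [0.6375 0.2432 0.0847] ((0.6372658610343933, 0.24330373108386993), (0.021522654220461845, 0.013838361017405987), 83.38927459716797)
[0.6146 0.0063 0.073 ]
271.5457169400027 133.85799583221308
```

View pics/w4.png

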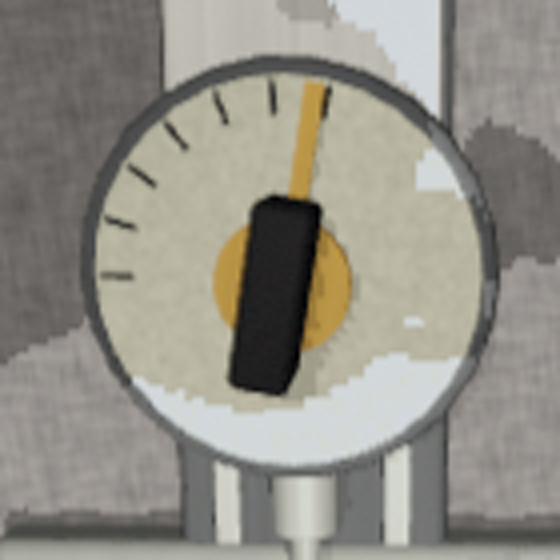

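The bar is at 74.9°, so the peak reads ≈1.75 rad and the needle is hidden under the pointer. The rim centre lies 5 mm from the axis towards the gauge, and the post at y=0.243 shows the gauge is in. Next, look at the tote.

```bash
python3 -c "
from h import *
go([.41,.25,.28],-4.7)"
```

```text
shift [-0.2562 -0.1039 -0.0466] turn [ 0.0753  0.0194 -0.1955]
```

servo_tool([
  [1, -0.04, -0.01, -0.03, 0, 0, 0],
  [1, -0.09, -0.03, -0.047, 0, 0, 0],
  [1, -0.14, -0.05, -0.047, 0, 0, 0],
  [1, -0.19, -0.075, -0.047, 0, 0, 0],
  [1, -0.24, -0.1, -0.047, 0, 0, 0],
  [1, -0.256, -0.104, -0.047, 0, 0, 0],
  [1, -0.256, -0.104, -0.047, 0, 0, 0],
  [1, -0.256, -0.104, -0.047, 0, 0, 0],
  [1, -0.256, -0.104, -0.047, 0, 0, 0],
])

```text
clock: 22.1
position: [0.4106, 0.2509, 0.2806]
ee_rot: [0.999, -0.042, -0.0, -0.0]
ft_force: [0.6, 0.3, 0.4]
grip_width: 0.997
```

Run:
```python
from h import *
o=monitor.get_obs();print(o["position"],o["joint_pos"])
p,d,T,K=shot("wrist","w5.png");P=cloud(d,T,K);np.save("w5P.npy",P)
find("wrist",["tote","tote_grip","board","stub1"],T)
top(P,"bar",.1155,.006,.28,.52,.18,.42)
top(P,"walls",.041,.004,.28,.52,.18,.42)
top(P,"stubtop",.033,.004,.28,.52,.18,.42)
```

```text
[0.4106 0.2509 0.2806] [ 0.2927  0.0501 -0.9485  1.7089  0.0404  1.404  -0.7466]
wrist tote 0.64 [0.387  0.3046 0.0092]
wrist tote_grip 0.78 [0.3897 0.3033 0.0144]
wrist stub1 0.71 [0.3989 0.3532 0.0293]
wrist stub1 0.66 [0.3931 0.3205 0.0347]
wrist stub1 0.64 [0.4307 0.1053 0.0246]
bar 2263 [0.391  0.3107 0.114 ] ((0.39144980907440186, 0.31030747294425964), (0.0141345439478755, 0.11211536824703217), 73.98267364501953)
walls 2477 [0.357  0.3183 0.0403] ((0.35164880752563477, 0.3217945694923401), (0.15032966434955597, 0.19065168499946594), 74.21957397460938)
stubtop 3222 [0.3816 0.3395 0.0324] ((0.3514585793018341, 0.32391175627708435), (0.14444802701473236, 0.18690401315689087), 73.18669128417969)
```

View pics/w5.png

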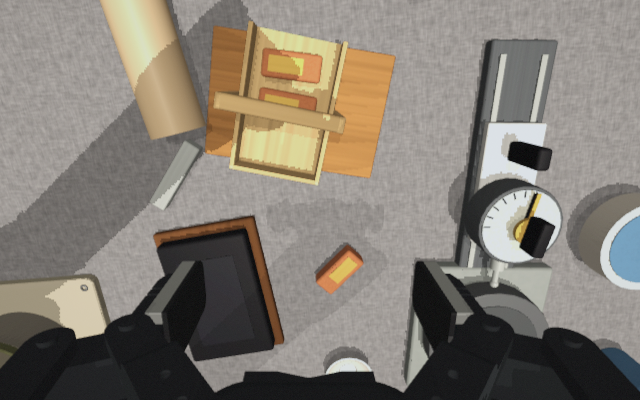

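The picture shows the tote's bar at (280,112) and its end wall at the bottom (275,175). The open end is at the top, facing world 74°. Two stubs are in the tote and a loose stub lies at (340,270). I'll go to the bar with the jaws along 74°.

```bash
python3 -c "
from h import *
go([.3912,.3105,.2],74);go([.3912,.3105,.089],74)"
```

```text
shift [-0.0232 -0.0569  0.0808] turn [ -0.0229   0.0111 -78.7381]
shift [-0.0232 -0.0569  0.1918] turn [ -0.0229   0.0111 -78.7381]
```

servo_tool([
  [1, -0.005, -0.012, 0.01, 0, 0, -10],
  [1, -0.01, -0.024, 0.02, 0, 0, -20],
  [1, -0.015, -0.036, 0.03, 0, 0, -30],
  [1, -0.02, -0.05, 0.045, 0, 0, -40],
  [1, -0.023, -0.057, 0.06, 0, 0, -50],
  [1, -0.023, -0.057, 0.08, 0, 0, -60],
  [1, -0.023, -0.057, 0.08, 0, 0, -70],
  [1, -0.023, -0.057, 0.08, 0, 0, -78.7],
  [1, -0.023, -0.057, 0.12, 0, 0, -78.7],
  [1, -0.023, -0.057, 0.16, 0, 0, -78.7],
  [1, -0.023, -0.057, 0.192, 0, 0, -78.7],
  [1, -0.023, -0.057, 0.192, 0, 0, -78.7],
  [1, -0.023, -0.057, 0.192, 0, 0, -78.7],
], grip_force=100)

```text
clock: 23.98
position: [0.3917, 0.3113, 0.0901]
ee_rot: [0.799, 0.602, 0.001, -0.0]
ft_force: [0.2, 0.7, 1.0]
grip_width: 1.002
```

```bash
python3 -c "
from h import *
o=monitor.get_obs();print(o['position'],o['ft_force'],o['joint_pos']);go([.3912,.3105,.089],74)"
```

```text
[0.3917 0.3113 0.0901] [0.2003 0.6748 0.9814] [ 0.1555  0.376  -1.0506  1.9069  0.3718  1.07    0.2432]
shift [-0.0009 -0.0002  0.0011] turn [ 0.0306 -0.0637 -0.0161]
```

servo_tool([
  [0, 0, 0, 0, 0, 0, 0],
  [0, 0, 0, 0, 0, 0, 0],
  [0, 0, 0, 0, 0, 0, 0],
  [0, 0, 0, 0, 0, 0, 0],
  [0, 0, 0, 0, 0, 0, 0],
  [0, 0, 0, 0, 0, 0, 0],
], grip_force=100)

```text
clock: 24.72
position: [0.3913, 0.3104, 0.089]
ee_rot: [0.799, 0.602, -0.0, 0.0]
ft_force: [-1.5, -4.0, 4.9]
grip_width: 0.149
```

```bash
python3 -c "
from h import *
o=monitor.get_obs();print(o['position'],o['ee_rot'],o['ft_force'],o['grip_width'])
go([.50,.21,.32],30);go([.62,-.03,.32],-40);go([.665,-.20,.32],-83)"
```

```text
[0.3913 0.3104 0.089 ] [ 0.7988  0.6016 -0.0001  0.0002] [-1.5291 -3.9612  4.8618] 0.1485282711916463
shift [-0.0666  0.1323 -0.2309] turn [ 0.0219  0.0196 43.9675]
shift [-0.2641  0.3139 -0.2308] turn [  0.0338   0.004  113.9675]
shift [-0.4151  0.4041 -0.2307] turn [  0.0388  -0.0102 156.9675]
```

Run:
```python
from h import *
p,d,T,K=shot("top","t2.png");P=cloud(d,T,K)
find("top",["hopper"],T)
X,Y,Z=P[...,0],P[...,1],P[...,2]
m=((abs(Z-.095)<.012)&(X>.5)&(X<.85)&(Y<-.12)&(Y>-.42)).astype(np.uint8)
n,l,s,c=cv2.connectedComponentsWithStats(m)
for i in range(1,n):
    if s[i,4]>30:
        q=P[l==i]; print(s[i],q.mean(0),cv2.minAreaRect(q[:,:2].astype(np.float32)))
m=((Z>.0)&(Z<.03)&(X>.5)&(X<.8)&(Y<-.15)&(Y>-.38)).astype(np.uint8)
s=d[130:185,385:455]
cv2.imwrite("pics/t2c.png",cv2.resize(p[110:290,380:470],None,fx=3,fy=3,interpolation=cv2.INTER_CUBIC))
```

```text
top hopper 0.93 [ 0.6608 -0.2566  0.0143]
[456 101  16  21  82] [ 0.7809 -0.3904  0.0953] ((0.7858150005340576, -0.3911275565624237), (0.07271693646907806, 0.022569065913558006), 29.817583084106445)
[392 123  60  60 687] [ 0.655  -0.2581  0.0945] ((0.6532117128372192, -0.2541378140449524), (0.17956535518169403, 0.17187367379665375), 6.723235607147217)
```

servo_tool([
  [0, 0, 0, -0.01, 0, 0, 0],
  [0, 0, 0, -0.03, 0, 0, 0],
  [0, 0, 0, -0.07, 0, 0, 0],
  [0, 0, 0, -0.12, 0, 0, 0],
  [0, 0, 0, -0.17, 0, 0, 0],
  [0, -0.01, 0.02, -0.21, 0, 0, 6],
  [0, -0.03, 0.05, -0.231, 0, 0, 14],
  [0, -0.048, 0.09, -0.231, 0, 0, 23],
  [0, -0.066, 0.132, -0.231, 0, 0, 33],
  [0, -0.099, 0.162, -0.231, 0, 0, 43],
  [0, -0.132, 0.192, -0.231, 0, 0, 53],
  [0, -0.165, 0.222, -0.231, 0, 0, 63],
  [0, -0.198, 0.253, -0.231, 0, 0, 73],
  [0, -0.231, 0.283, -0.231, 0, 0, 83],
  [0, -0.264, 0.314, -0.231, 0, 0, 93],
  [0, -0.264, 0.314, -0.231, 0, 0, 103],
  [0, -0.264, 0.314, -0.231, 0, 0, 114],
  [0, -0.264, 0.314, -0.231, 0, 0, 114],
])

```text
clock: 27.08
position: [0.62, -0.0294, 0.321]
ee_rot: [0.94, -0.341, 0.0, -0.0]
ft_force: [-0.1, 0.6, -3.5]
grip_width: 0.145
```

Run:
```python
from h import *
B=np.array([.651,-.221,.245]);R0=down(-83.3)
go(B+[0,0,-.019+.06],R0);print('then from there')
f=(B+[0,0,.041],R0)
for a in (15,30,45,55):
    Rt=R0*R.from_euler('y',-a,degrees=True); go(B+.019*Rt.as_matrix()[:,2],Rt,f)
```

```text
shift [0.1467 0.1271 0.0349] turn [-0.0661  0.0032 43.3686]
then from there
shift [-0.0049  0.      0.0594] turn [  0. -15.   0.]
shift [-0.0095 -0.      0.0575] turn [  0. -30.   0.]
shift [-0.0134 -0.      0.0544] turn [  0. -45.  -0.]
shift [-0.0156 -0.      0.0519] turn [  0. -55.   0.]
```

servo_tool([
  [0, 0.02, 0.018, 0.005, 0, 0, 7],
  [0, 0.045, 0.04, 0.01, 0, 0, 15],
  [0, 0.075, 0.065, 0.02, 0, 0, 24],
  [0, 0.105, 0.09, 0.025, 0, 0, 33],
  [0, 0.13, 0.113, 0.03, 0, 0, 40],
  [0, 0.147, 0.127, 0.035, 0, 0, 43.4],
  [0, 0.147, 0.127, 0.035, 0, 0, 43.4],
  [0, 0.147, 0.127, 0.035, 0, 0, 43.4],
])

```text
clock: 28.08
position: [0.6513, -0.2198, 0.2853]
ee_rot: [0.748, -0.664, -0.0, -0.001]
ft_force: [0.6, 0.3, -3.3]
grip_width: 0.145
```

servo_tool([
  [0, 0, 0, 0.02, 0, 0, 0],
  [0, -0.002, 0, 0.04, 0, -6, 0],
  [0, -0.005, 0, 0.0594, 0, -12, 0],
  [0, -0.006, 0, 0.059, 0, -17, 0],
  [0, -0.007, 0, 0.0585, 0, -21, 0],
  [0, -0.008, 0, 0.058, 0, -24, 0],
  [0, -0.009, 0, 0.0578, 0, -27, 0],
  [0, -0.0095, 0, 0.0575, 0, -30, 0],
  [0, -0.0095, 0, 0.0575, 0, -30, 0],
  [0, -0.0095, 0, 0.0575, 0, -30, 0],
  [0, -0.011, 0, 0.0565, 0, -35, 0],
  [0, -0.012, 0, 0.0555, 0, -40, 0],
  [0, -0.0134, 0, 0.0544, 0, -45, 0],
  [0, -0.0134, 0, 0.0544, 0, -45, 0],
  [0, -0.0134, 0, 0.0544, 0, -45, 0],
  [0, -0.0134, 0, 0.0544, 0, -45, 0],
  [0, -0.0134, 0, 0.0544, 0, -45, 0],
])

```text
clock: 30.2
position: [0.6497, -0.2078, 0.2313]
ee_rot: [0.69, -0.615, -0.285, -0.254]
ft_force: [0.2, -0.6, -3.2]
grip_width: 0.14
```

Run:
```python
from h import *
o=monitor.get_obs();print(o["position"],R.from_quat(o["ee_rot"]).as_matrix(),o["ft_force"],o["joint_pos"],o["clock"])
p1=shot("scene")[0];p2=shot("top")[0]
cv2.imwrite("pics/pour.png",np.hstack([cv2.resize(p1[100:350,50:350],None,fx=1.3,fy=1.3),cv2.resize(p2[60:285,320:520],(289,325))]))
```

```text
[ 0.6497 -0.2078  0.2313] [[ 0.0823 -0.9933 -0.0807]
 [-0.7033 -0.1152  0.7014]
 [-0.7061 -0.0009 -0.7081]] [ 0.1519 -0.5879 -3.1849] [ 0.7866  0.883  -0.5616  0.9026 -0.2776  1.8033 -1.1447] 30.2
```

View pics/pour.png

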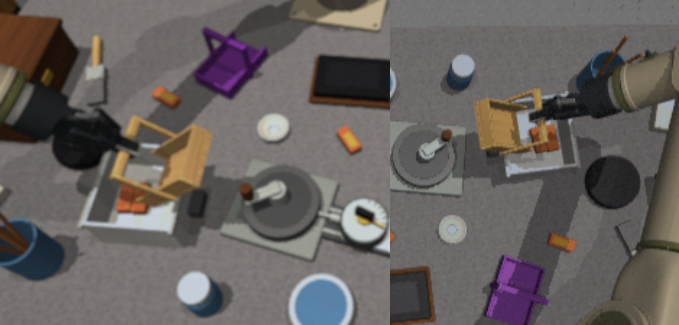

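The scene shows the tote tilted over the hopper with stubs lying in the hopper at (130,200) and the tote looking empty. Now I level it and carry it back.

servo_tool([
  [0, 0, 0, -0.01, 0, 8, 0],
  [0, 0.025, 0, -0.03, 0, 17, 0],
  [0, 0.035, 0, -0.04, 0, 26, 0],
  [0, 0.045, 0, -0.05, 0, 35, 0],
  [0, 0.05, 0, -0.055, 0, 45, 0],
  [0, 0.05, 0, -0.055, 0, 45, 0],
  [0, 0.05, 0, -0.055, 0, 45, 0],
])

```text
clock: 31.18
position: [0.6575, -0.2825, 0.2338]
ee_rot: [0.746, -0.666, -0.001, -0.001]
ft_force: [0.1, -0.9, -2.9]
grip_width: 0.143
```

Run:
```python
from h import *
o=monitor.get_obs();print(o["position"],o["ft_force"],o["clock"])
go([.62,-.03,.32],-40);go([.50,.21,.32],30);go([.3913,.3104,.32],74);go([.3913,.3104,.0895],74)
```

```text
[ 0.6575 -0.2825  0.2338] [ 0.1259 -0.9073 -2.8642] 31.175
shift [-0.2554  0.0087 -0.0854] turn [ -0.0133   0.1887 -43.4848]
shift [-0.5075  0.1007 -0.0845] turn [  -0.1377    0.1698 -113.4847]
shift [-0.6195  0.1973 -0.0841] turn [  -0.2264    0.1253 -157.4847]
shift [-0.6188  0.1971  0.1464] turn [  -0.2264    0.1253 -157.4847]
```

servo_tool([
  [0, -0.02, 0, -0.05, 0, 0, -3],
  [0, -0.06, 0.001, -0.085, 0, 0, -10],
  [0, -0.105, 0.003, -0.085, 0, 0, -18],
  [0, -0.155, 0.005, -0.085, 0, 0, -26],
  [0, -0.205, 0.007, -0.085, 0, 0, -35],
  [0, -0.255, 0.009, -0.085, 0, 0, -45],
  [0, -0.295, 0.023, -0.085, 0, 0, -55],
  [0, -0.335, 0.038, -0.085, 0, 0, -65],
  [0, -0.375, 0.052, -0.085, 0, 0, -75],
  [0, -0.415, 0.067, -0.085, 0, 0, -85],
  [0, -0.455, 0.081, -0.085, 0, 0, -95],
  [0, -0.49, 0.094, -0.085, 0, 0, -105],
  [0, -0.525, 0.115, -0.084, 0, 0, -115],
  [0, -0.555, 0.14, -0.084, 0, 0, -125],
  [0, -0.585, 0.167, -0.084, 0, 0, -135],
  [0, -0.61, 0.19, -0.084, 0, 0, -145],
  [0, -0.6195, 0.1973, -0.084, 0, 0, -155],
  [0, -0.6195, 0.1973, -0.084, 0, 0, -157.5],
  [0, -0.6195, 0.1973, -0.06, 0, 0, -157.5],
  [0, -0.6195, 0.1973, -0.04, 0, 0, -157.5],
])

```text
clock: 33.67
position: [0.392, 0.3099, 0.2737]
ee_rot: [0.799, 0.601, -0.001, -0.002]
ft_force: [0.0, 0.6, -2.9]
grip_width: 0.151
```

Run:
```python
from h import *
o=monitor.get_obs();print(o["position"],o["ft_force"],o["clock"])
go([.3913,.3104,.0895],74)
```

```text
[0.392  0.3099 0.2737] [ 0.044   0.6077 -2.9142] 33.675
shift [ 0.     -0.0001  0.1842] turn [-0.2172 -0.064  -0.1114]
```

servo_tool([
  [0, 0, 0, 0.04, -0.1, 0, 0],
  [0, 0, 0, 0.08, -0.2, 0, 0],
  [0, 0, 0, 0.12, -0.2, 0, 0],
  [0, 0, 0, 0.15, -0.2, 0, 0],
  [0, 0, 0, 0.17, -0.2, 0, 0],
  [0, 0, 0, 0.179, -0.2, 0, 0],
  [0, 0, 0, 0.185, -0.2, 0, 0],
  [0, 0, 0, 0.185, -0.2, 0, 0],
  [0, 0, 0, 0.185, -0.2, 0, 0],
])

```text
clock: 34.8
position: [0.3913, 0.3111, 0.0896]
ee_rot: [0.798, 0.602, 0.001, 0.001]
ft_force: [1.1, 0.0, -1.5]
grip_width: 0.141
```

servo_tool([
  [1, 0, 0, 0, 0, 0, 0],
  [1, 0, 0, 0, 0, 0, 0],
  [1, 0, 0, 0, 0, 0, 0],
  [1, 0, 0, -0.03, 0, 0, 0],
  [1, 0, 0, -0.08, 0, 0, 0],
  [1, 0, 0, -0.13, 0, 0, 10],
  [1, 0, 0, -0.18, 0, 0, 20],
  [1, -0.03, 0, -0.18, 0, 0, 30],
  [1, -0.06, 0, -0.18, 0, 0, 40],
  [1, -0.09, 0.03, -0.18, 0, 0, 50],
  [1, -0.13, 0.06, -0.18, 0, 0, 60],
  [1, -0.17, 0.09, -0.18, 0, 0, 70],
  [1, -0.2, 0.1, -0.18, 0, 0, 78.7],
  [1, -0.2, 0.1, -0.18, 0, 0, 78.7],
  [1, -0.2, 0.1, -0.18, 0, 0, 78.7],
])

```text
clock: 36.67
position: [0.4316, 0.0921, 0.2695]
ee_rot: [0.999, -0.039, 0.002, 0.0]
ft_force: [-0.2, -0.3, -0.4]
grip_width: 1.004
```

Run:
```python
from h import *
o=monitor.get_obs();print(o["position"],o["clock"])
p,d,T,K=shot("wrist","w6.png");P=cloud(d,T,K)
find("wrist",["stub4","dish"],T)
hsv=cv2.cvtColor(p,cv2.COLOR_BGR2HSV)
m=((hsv[...,0]<16)&(hsv[...,1]>130)&(P[...,2]>.012)&(P[...,2]<.04)).astype(np.uint8)
n,l,s,c=cv2.connectedComponentsWithStats(m)
for i in range(1,n):
    if s[i,4]>150: q=P[l==i]; q=q[q[:,2]>np.percentile(q[:,2],80)-.004]; print(s[i],q.mean(0),cv2.minAreaRect(q[:,:2].astype(np.float32)))
p,d,T,K=shot("top","t3.png");P=cloud(d,T,K)
find("top",["stub4","tote"],T)
top(P,"bar",.114,.006,.3,.48,.22,.4)
cv2.imwrite("pics/t3c.png",cv2.resize(p[110:300,180:480],None,fx=2.6,fy=2.6,interpolation=cv2.INTER_CUBIC))
```

```text
[0.4316 0.0921 0.2695] 36.675
wrist stub4 0.87 [0.4344 0.1039 0.0262]
wrist dish 0.76 [ 0.4415 -0.0672  0.0131]
[286 122  53  55 836] [0.4347 0.1022 0.0208] ((0.4371902346611023, 0.1031566709280014), (0.061413221061229706, 0.027870768681168556), 42.779022216796875)
top stub4 0.7 [ 0.6536 -0.2752  0.0332]
top stub4 0.69 [0.3891 0.307  0.0102]
top stub4 0.62 [ 0.4117 -0.3221  0.023 ]
top stub4 0.59 [ 0.6555 -0.2984  0.0363]
top tote 0.96 [0.3907 0.3053 0.0088]
top tote 0.83 [0.398  0.538  0.0005]
top tote 0.63 [ 0.2914 -0.2067  0.0073]
bar 165 [0.3926 0.3109 0.115 ] ((0.3925495147705078, 0.31117379665374756), (0.01494755782186985, 0.11187444627285004), 73.97468566894531)
```

View pics/t3c.png

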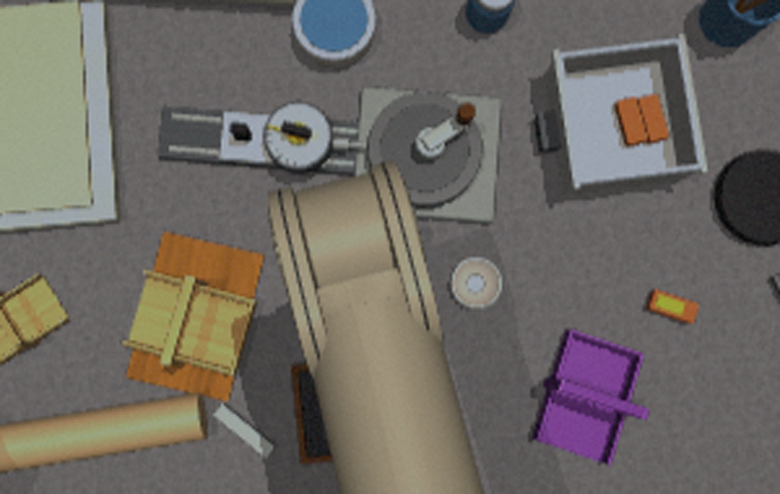

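Bar at the same place and 73.97°, level; the tote is empty and the two stubs are in the hopper at (640,120). Loose stub A is at (0.4365, 0.103), long axis 43°; stub B is still at (675,305) in the crop.

Run:
```python
from h import *
go([.4368,.1030,.002],-47.2)
f=(np.array([.4368,.103,.002]),down(-47.2))
go([.655,-.225,.23],-47.2,f);go([.655,-.225,.11],-47.2,f)
```

```text
shift [ 0.0033 -0.0117  0.2674] turn [-0.0338 -0.2081 42.669 ]
shift [ 0.3889  0.0628 -0.228 ] turn [0. 0. 0.]
shift [ 0.3889  0.0628 -0.108 ] turn [0. 0. 0.]
```

servo_tool([
  [1, 0.003, -0.0117, 0.03, 0, 0, 10],
  [1, 0.003, -0.0117, 0.07, 0, 0, 20],
  [1, 0.003, -0.0117, 0.11, 0, 0, 30],
  [1, 0.003, -0.0117, 0.16, 0, -0.2, 40],
  [1, 0.003, -0.0117, 0.21, 0, -0.2, 42.7],
  [1, 0.0033, -0.0117, 0.245, 0, -0.2, 42.7],
  [1, 0.0033, -0.0117, 0.26, 0, -0.2, 42.7],
  [1, 0.0033, -0.0117, 0.267, 0, -0.2, 42.7],
  [1, 0.0033, -0.0117, 0.267, 0, -0.2, 42.7],
  [0, 0.0033, -0.0117, 0.267, 0, -0.2, 42.7],
  [0, 0.0033, -0.0117, 0.267, 0, -0.2, 42.7],
  [0, 0.0033, -0.0117, 0.267, 0, -0.2, 42.7],
  [0, 0.0033, -0.0117, 0.267, 0, -0.2, 42.7],
  [0, 0.0033, -0.0117, 0.267, 0, -0.2, 42.7],
], grip_force=40)

```text
clock: 38.72
position: [0.4373, 0.1023, 0.0028]
ee_rot: [0.916, -0.401, 0.0, -0.0]
ft_force: [-2.4, -1.1, 7.4]
grip_width: 0.316
```

servo_tool([
  [0, 0, 0, -0.04, 0, 0, 0],
  [0, 0, 0, -0.09, 0, 0, 0],
  [0, 0, 0, -0.14, 0, 0, 0],
  [0, 0.01, 0, -0.19, 0, 0, 0],
  [0, 0.05, 0.008, -0.228, 0, 0, 0],
  [0, 0.1, 0.016, -0.228, 0, 0, 0],
  [0, 0.15, 0.024, -0.228, 0, 0, 0],
  [0, 0.2, 0.032, -0.228, 0, 0, 0],
  [0, 0.25, 0.04, -0.228, 0, 0, 0],
  [0, 0.3, 0.048, -0.228, 0, 0, 0],
  [0, 0.35, 0.057, -0.228, 0, 0, 0],
  [0, 0.38, 0.062, -0.228, 0, 0, 0],
  [0, 0.388, 0.063, -0.19, 0, 0, 0],
  [0, 0.388, 0.063, -0.14, 0, 0, 0],
  [0, 0.388, 0.063, -0.108, 0, 0, 0],
  [0, 0.388, 0.063, -0.108, 0, 0, 0],
  [0, 0.388, 0.063, -0.108, 0, 0, 0],
])

```text
clock: 40.85
position: [0.6543, -0.2257, 0.1121]
ee_rot: [0.916, -0.401, 0.001, -0.0]
ft_force: [0.3, 0.1, 0.1]
grip_width: 0.317
```

servo_tool([
  [0.6, 0, 0, 0, 0, 0, 0],
  [0.6, 0, 0, 0, 0, 0, 0],
  [0.6, 0, 0, -0.02, 0, 0, 0],
  [0.8, 0, 0, -0.07, 0, 0, 0],
  [1, 0, 0, -0.12, 0, 0, 0],
  [1, -0.02, 0.05, -0.15, 0, 0, 0],
  [1, -0.05, 0.1, -0.15, 0, 0, 0],
  [1, -0.09, 0.15, -0.15, 0, 0, 0],
  [1, -0.11, 0.18, -0.15, 0, 0, 0],
  [1, -0.11, 0.18, -0.15, 0, 0, 0],
  [1, -0.11, 0.18, -0.15, 0, 0, 0],
  [1, -0.11, 0.18, -0.15, 0, 0, 0],
])

```text
clock: 42.35
position: [0.4477, -0.2662, 0.2606]
ee_rot: [0.916, -0.4, 0.0, -0.001]
ft_force: [0.2, 0.4, -0.6]
grip_width: 1.004
```

```bash
cat >> h.py <<'E'
def stubs():
    o=monitor.get_obs();print(o["position"],o["clock"])
    p,d,T,K=shot("wrist","w%d.png"%int(o["clock"]*10));P=cloud(d,T,K)
    find("wrist",["stub4"],T)
    hsv=cv2.cvtColor(p,cv2.COLOR_BGR2HSV)
    m=((hsv[...,0]<16)&(hsv[...,1]>130)&(P[...,2]>.012)&(P[...,2]<.06)).astype(np.uint8)
    n,l,s,c=cv2.connectedComponentsWithStats(m)
    for i in range(1,n):
        if s[i,4]>150: q=P[l==i]; q=q[q[:,2]>np.percentile(q[:,2],80)-.004]; print(s[i],q.mean(0),cv2.minAreaRect(q[:,:2].astype(np.float32)))
E
python3 -c "
from h import *
stubs()
p,d,T,K=shot('top');find('top',['stub4'],T)"
```

```text
[ 0.4477 -0.2662  0.2606] 42.35
wrist stub4 0.95 [ 0.6283 -0.2458  0.0335]
wrist stub4 0.77 [ 0.6392 -0.2752  0.0348]
wrist stub4 0.71 [ 0.6541 -0.3027  0.039 ]
wrist stub4 0.66 [ 0.4109 -0.3185  0.0164]
[ 412    0  106   67 4219] [ 0.6497 -0.2876  0.0351] ((0.649085521697998, -0.27277740836143494), (0.06077776476740837, 0.08478792011737823), 14.20543384552002)
[299 191  43  55 800] [ 0.4086 -0.3218  0.0207] ((0.4083196520805359, -0.32035520672798157), (0.061137620359659195, 0.027347544208168983), 70.55123138427734)
[ 489  250   97   83 3032] [ 0.5208 -0.5604  0.0538] ((0.5191419720649719, -0.5603188872337341), (0.10162634402513504, 0.004148754291236401), 5.17867374420166)
top stub4 0.64 [ 0.6541 -0.2994  0.0388]
top stub4 0.47 [ 0.4083 -0.3314  0.0234]
top stub4 0.44 [ 0.6556 -0.2771  0.0317]
top stub4 0.44 [ 0.6589 -0.2372  0.0377]
```

Three stubs are in the hopper. Stub B is at (0.4084, -0.3207), long axis 70.5°.

Run:
```python
from h import *
g=np.array([.4084,-.3207,.002])
go(g,-19.5)
f=(g,down(-19.5))
go([.655,-.22,.2],-19.5,f);go([.655,-.22,.115],-19.5,f)
```

```text
shift [0.0137 0.0655 0.258 ] turn [ -0.0685   0.0249 -27.762 ]
shift [ 0.1988 -0.1772 -0.198 ] turn [0. 0. 0.]
shift [ 0.1988 -0.1772 -0.113 ] turn [0. 0. 0.]
```

servo_tool([
  [1, 0.005, 0.02, 0.03, 0, 0, -9],
  [1, 0.01, 0.045, 0.07, 0, 0, -18],
  [1, 0.0137, 0.0655, 0.11, 0, 0, -27.7],
  [1, 0.0137, 0.0655, 0.16, 0, 0, -27.7],
  [1, 0.0137, 0.0655, 0.21, 0, 0, -27.7],
  [1, 0.0137, 0.0655, 0.24, 0, 0, -27.7],
  [1, 0.0137, 0.0655, 0.258, 0, 0, -27.7],
  [1, 0.0137, 0.0655, 0.258, 0, 0, -27.7],
  [1, 0.0137, 0.0655, 0.258, 0, 0, -27.7],
  [0, 0.0137, 0.0655, 0.258, 0, 0, -27.7],
  [0, 0.0137, 0.0655, 0.258, 0, 0, -27.7],
  [0, 0.0137, 0.0655, 0.258, 0, 0, -27.7],
  [0, 0.0137, 0.0655, 0.258, 0, 0, -27.7],
  [0, 0.0137, 0.0655, 0.258, 0, 0, -27.7],
])

```text
clock: 44.3
position: [0.4081, -0.3215, 0.0026]
ee_rot: [0.985, -0.17, 0.0, -0.0]
ft_force: [-0.3, -0.1, 5.0]
grip_width: 0.317
```

servo_tool([
  [0, 0, 0, -0.04, 0, 0, 0],
  [0, 0, 0, -0.09, 0, 0, 0],
  [0, 0, 0, -0.14, 0, 0, 0],
  [0, 0.01, -0.01, -0.19, 0, 0, 0],
  [0, 0.05, -0.04, -0.2, 0, 0, 0],
  [0, 0.09, -0.07, -0.2, 0, 0, 0],
  [0, 0.13, -0.1, -0.2, 0, 0, 0],
  [0, 0.17, -0.13, -0.2, 0, 0, 0],
  [0, 0.2, -0.15, -0.2, 0, 0, 0],
  [0, 0.207, -0.154, -0.17, 0, 0, 0],
  [0, 0.207, -0.154, -0.12, 0, 0, 0],
  [0, 0.207, -0.154, -0.108, 0, 0, 0],
  [0, 0.207, -0.154, -0.108, 0, 0, 0],
  [0, 0.207, -0.154, -0.108, 0, 0, 0],
  [0.6, 0.207, -0.154, -0.108, 0, 0, 0],
  [0.6, 0.207, -0.154, -0.108, 0, 0, 0],
  [0.6, 0.207, -0.154, -0.14, 0, 0, 0],
  [0.8, 0.207, -0.154, -0.19, 0, 0, 0],
  [1, 0.207, -0.154, -0.25, 0, 0, 0],
])

```text
clock: 46.68
position: [0.6539, -0.2458, 0.2535]
ee_rot: [0.985, -0.17, -0.0, -0.0]
ft_force: [0.7, -0.3, 0.2]
grip_width: 0.978
```

servo_tool([
  [1, -0.05, 0, -0.03, 0, 0, 0],
  [1, -0.1, 0, -0.05, 0, 0, 0],
  [1, -0.15, 0.02, -0.05, 0, 0, 0],
  [1, -0.2, 0.06, -0.05, 0, 0, 0],
  [1, -0.23, 0.11, -0.05, 0, 0, 0],
  [1, -0.24, 0.16, -0.05, 0, 0, 0],
  [1, -0.24, 0.2, -0.05, 0, 0, 0],
  [1, -0.24, 0.2, -0.05, 0, 0, 0],
  [1, -0.24, 0.2, -0.05, 0, 0, 0],
])

```text
clock: 47.8
position: [0.3617, -0.3529, 0.3024]
ee_rot: [0.985, -0.17, 0.0, -0.0]
ft_force: [-0.0, -0.1, -0.2]
grip_width: 0.996
```

Run:
```python
from h import *
print(monitor.get_obs()["position"],monitor.get_obs()["clock"])
p,d,T,K=shot("top","t5.png");P=cloud(d,T,K)
find("top",["stub4","dish"],T)
top(P,"bar",.114,.006,.3,.48,.22,.4);top(P,"knob",.146,.008,.55,.7,-.1,.1);top(P,"pk",.109,.006,.58,.68,.12,.21)
top(P,"post",.086,.006,.61,.66,.22,.27)
cv2.imwrite("pics/t5c.png",cv2.resize(p[80:300,100:580],None,fx=1.66,fy=1.66,interpolation=cv2.INTER_CUBIC))
```

```text
[ 0.3617 -0.3529  0.3024] 47.8
top stub4 0.71 [ 0.6538 -0.3009  0.0373]
top stub4 0.61 [ 0.6914 -0.2466  0.0392]
top stub4 0.59 [ 0.65   -0.2828  0.0346]
top stub4 0.45 [ 0.6676 -0.2371  0.0571]
top dish 0.68 [ 0.4421 -0.065   0.0138]
bar 163 [0.3931 0.3108 0.1155] ((0.3928992748260498, 0.31137019395828247), (0.014510066248476505, 0.11124255508184433), 74.05189514160156)
knob 39 [ 0.6415 -0.0422  0.146 ] ((0.6415244936943054, -0.042416296899318695), (0.019917424768209457, 0.018406540155410767), 36.49968719482422)
pk 40 [0.6297 0.1668 0.1092] ((0.6301247477531433, 0.16749124228954315), (0.03473515063524246, 0.011217951774597168), 73.29420471191406)
post 25 [0.637 0.242 0.087] ((0.6375249028205872, 0.2431086003780365), (0.019889799878001213, 0.011219333857297897), 89.79544067382812)
```

View pics/t5c.png

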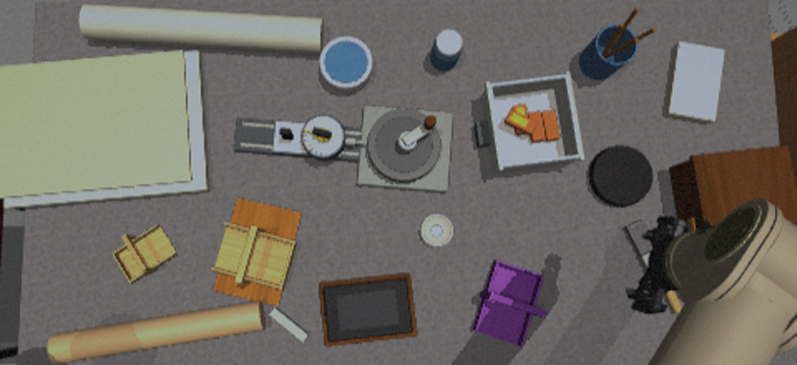

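```bash
python3 -c "
from h import *
print(ticket.hand_in())"
```

```text
the job is handed in; nothing more can be done
None
```

I did the whole job in the order asked and handed it in at about 48 s on the robot's clock. No check failed.

- **Peak pointer:** I turned the knob back until the pointer lay over the resting needle at zero.
- **Gauge:** I pushed it in about 40 mm, and it stood firm at 22 N. At the last look the post was still at the "in" position.
- **Stone:** I cranked it about 120° to the high spot, then one full turn back to the same place. The peak pointer reads about 1.75 rad, and the needle is hidden right under it. The stone's worn centre points at the gauge, which agrees.
- **Tote:** I tipped out its two stubs and set it back level on the board, within about 2 mm of where it started.
- **Loose stubs:** I saw only two on the table, and both are in the hopper, making four in all. The last top picture shows none left on the table.
- **White bowl:** It has not moved.

I could not read the needle separately from the pointer that covers it. The peak value is measured from the knob bar's angle, good to a degree or two.

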